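# Sweep the loose nuts into the bench pan

### The job

With the closed fingers, sweep the three loose hexagon nuts across the bench and through the open front of the steel pan, until each lies flat and wholly inside the pan. Only push them along the surface, never pick one up or hop it over a wall, and leave the standing bolts, the spanner and the pliers undisturbed.

Things in the scene. Friction and masses are not known exactly. Their poses are not given: they have to be found in the camera images.
- sweep_pan: Open-fronted steel pan fixed to the bench. Origin: centre of underside; x runs from mouth to back, z up. 150 mm deep (x), 180 wide (y). Walls 3 mm thick, 30 mm high at y = -88, y = +88 (from x = -60) and at the back, x = +73; two screw tabs reach 25 mm behind it. Mouth at -x without a wall: a bevelled lip rises from the bench at x = -75 to the flat floor, 2 mm high, at x = -50.
- nut_0: Loose grey steel hexagon nut M16 lying flat on the bench, 24 mm across flats, 27 mm across corners, 13 mm high, about 35 g. Origin: centre of its underside; z up.
- nut_1: Loose grey steel hexagon nut M16 lying flat on the bench, 24 mm across flats, 27 mm across corners, 13 mm high, about 35 g. Origin: centre of its underside; z up.
- nut_2: Loose brass-coloured hexagon nut M16 lying flat on the bench, 24 mm across flats, 27 mm across corners, 13 mm high, about 35 g. Origin: centre of its underside; z up.
- bolt_0: Loose M16 bolt standing upright on its head (head 24 mm across flats, 10 mm high), 66 mm tall in all. Bystander. Origin: centre of its underside; z up.
- bolt_1: Loose M16 bolt standing upright on its head (head 24 mm across flats, 10 mm high), 60 mm tall in all. Bystander. Origin: centre of its underside; z up.
- bolt_2: Loose M16 bolt standing upright on its head (head 24 mm across flats, 10 mm high), 54 mm tall in all. Bystander. Origin: centre of its underside; z up.
- spanner: Small combination spanner lying flat, 171 mm long (its y), 28 mm wide, 8 mm high. Bystander. Origin: centre of its underside.
- pliers: Blue-handled pliers lying flat, 163 mm long (its y), 60 mm wide, 17 mm high. Bystander. Origin: centre of its underside.

How it is judged (in metres and radians):
At the end, for the whole second after the job is handed in: All three nuts lie at rest and flat (tilt under 0.25 rad) on the pan floor, wholly inside: centre 17 mm or more behind the front edge of the lip and between the walls. Bolts upright (within 0.3 rad), bolts, spanner and pliers within 20 mm of where they started (x of nut_0 in the frame of sweep_pan between -0.058 and 0.072 m and y of nut_0 in the frame of sweep_pan between -0.087 and 0.087 m and height (world z) of each of nut_0, nut_1, nut_2 below 0.012 m and angle between each of nut_0, nut_1, nut_2's own z axis and vertical below 0.25 rad and linear speed of each of nut_0, nut_1, nut_2 below 0.02 m/s and x of nut_1 in the frame of sweep_pan between -0.058 and 0.072 m and y of nut_1 in the frame of sweep_pan between -0.087 and 0.087 m and x of nut_2 in the frame of sweep_pan between -0.058 and 0.072 m and y of nut_2 in the frame of sweep_pan between -0.087 and 0.087 m and distance of each of bolt_0, bolt_1, bolt_2, spanner, pliers from where it was at the start of the episode below 0.02 m and angle between each of bolt_0, bolt_1, bolt_2's own z axis and vertical below 0.3 rad); the robot touches nothing.
It fails at once if a nut is lifted off the surface (its origin more than 20 mm above the bench) (height (world z) of any of nut_0, nut_1, nut_2 above 0.02 m).
It fails at once if a standing bolt is knocked over (tilted more than 0.3 rad) (angle between any of bolt_0, bolt_1, bolt_2's own z axis and vertical above 0.3 rad).
It fails at once if a bolt, the spanner or the pliers are displaced by more than 20 mm (distance of any of bolt_0, bolt_1, bolt_2, spanner, pliers from where it was at the start of the episode above 0.02 m).
It also fails if it takes over 64 s, if anything falls off the work surface, if the arm or the gripper's body presses on something with over 40 N, if the wrist force passes 120 N, or if a joint passes its speed limit or range.

### The arm

A 6-joint arm with a two-finger parallel gripper is mounted at the origin on a cart in front of the work surface, level with it; the furniture and walls round the work are solid. World frame = base frame: x ahead of the robot, y to its left, z up, the work surface at z = 0. Lengths are in mm, angles in degrees, forces in N, time in s.
With the tool pointing down it reaches from about 350 to 850 mm from the base axis. Payload 8.1 kg.
Tool frame: the origin (TCP) lies at the very end of the fingers, on their centre line; the grasp point (between the pads) lies 19 mm behind it; z points along the fingers, y is the line along which they close (so a half turn about z gives the same grasp; the last joint's range is limited). The gripper opens to 85 mm and grips with 20 to 120 N. Pads are 22 mm wide; open, the fingers measure 114 mm over their backs; the gripper's body (76 mm by 85 mm) begins 54 mm behind the grasp point. The pads swing forward as they close: fully open they stand 13 mm farther back than shut.
Start: joints at [-78.002, 7.471, 85.268, -0, 87.261, -4.893], TCP at [174.349, -574.115, 231.292] pointing down, gripper open.
Joint ranges: [-169.43, 169.43], [-51.17, 129.36], [1.28, 143.12], [-76.62, 256.62], [0, 156.53], [-152.29, 152.29]. Speed limits (degrees/s): [136.94, 136.94, 159.86, 180, 180, 180].

### API

Orientations are given as [roll, pitch, yaw] about the fixed x, y, z axes, in that order (R = Rz(yaw) Ry(pitch) Rx(roll)).
In Python, from bench import * gives the robot as it stands.
- The arm moves only by the tool play_rows, never from a script. Its argument "increments" is a list of rows, each a list of 3 entries, a list of its own where there are three numbers: the gripper's target within -1 to 1 (fully open at 1, half-way at 0, shut at -1), then the shift along the tool's x, y, z in mm, then the turn about the tool's z in rad. A call has 1 to 12 rows; each row shifts and turns the commanded pose from where the row before left it, along the tool's axes as they then stand; what a row does not reach is not made up. A row lasts 1/12 s, in which the tool goes at most 41.7 mm and 7.16 degrees, less where a joint would pass 70% of its speed; a pose out of reach is approached as far as the arm can. A call is refused whole if a number of a shift passes 41.7 or a number of a turn 0.125, either way. A call with a gripper value outside its range is refused whole. The fingers move at their own pace and stop on an object; "force" is the grip in N (left out, the last holds). Time passes only in rows, so rows that do not move let the fingers close. It gives the time, the measured TCP pose, the force, the opening and the grip force at its end, in the units of the state.
- sense(): the state, without advancing time (a new reading comes with each control period).
- snapshot(name): name is "side" or "top"; returns a dict with "color" (400x640x3 uint8, red, green, blue), "intrinsics" (3x3 intrinsics, pixels), "k1" (the pictures are not rectified: a ray, as slopes to the right and down, at radius r is drawn at 1 + k1 r^2 times it, then the intrinsics apply), "world_from_camera" (4x4, takes a point from camera to world coordinates). Camera axes: x right, y down, z forward; pixel columns grow to the right and rows downward; lengths in mm; the calibration is good to about 2 mm. A picture is of the moment at which its call begins. There is no depth.
- hand_in(): hands the job in; it is judged then, once.
Trained networks look in a picture, given as the dict that the camera call returned (one of the last four; its "shot" number tells which), for a name from the list of things; names that differ only in an ending like _2 or _b are one class to them, and where a whole thing is asked for, a point or a joint stands for the part that bears it (a point fixed in the world has none). Each returns a list of dicts, best first, with "p" (0 to 1); they miss things now and then, are a little off and sometimes report something else, mostly with a low value. They report only what shows in the picture. A call takes as long as a camera call.
- find_in(query, picture): "xyz" ([x, y, z] in mm, in the coordinates of the camera as it stood for that picture, good to about 4 mm: the middle of the surface that is visible of it).
- regions_of(query, picture): "mask" (400x640 bool, what is visible of it).
- pinpoint(query, picture): "xyz" ([x, y, z] in mm, in the coordinates of the camera as it stood for that picture, good to about 4 mm: a listed point, or the origin of a listed thing).
The state is a dict: "time": time; "joint_pos": joint angles; "qd": joint speeds; "joint_efforts": joint torques, N m; "tool_pos": TCP position; "tcp_rot": TCP orientation; "ft_force": force on the tool from outside, world axes, zero at the start; "wrist_torque": the same for the moment, N m; "finger_gap": finger opening in mm; "grip_force": force on a finger pad.
Only numpy, scipy, OpenCV 4.12 (cv2) and the standard library are available. Lean on these libraries where they do the work, as an engineer would, in place of code of your own. Each camera call takes 0.05 s, during which the arm holds its last target. There are 200 camera calls.

## Working session

There is one attempt and no reset: what is moved stays moved. The work goes in short steps, Python scripts to look and compute and a tool call to move; the robot and the scene stay as the last step left them, time stands still between calls to the robot, and variables do not carry over. Pictures are saved under pics/ and viewed, at most 10 in all, crops included, and the job is handed in when it is done.

Besides the shell and the picture viewer there is one more tool, called after "Call:" as name([rows], argument=value, ...), one row to a line, values as JSON. play_rows: Moves the arm, as the interface text tells. Its arguments: {"type":"object","properties":{"increments":{"type":"array","items":{"type":"array"}},"force":{"type":"number"}},"required":["increments"]}

```bash
mkdir -p pics; cat > h.py <<'E'
from bench import *
import numpy as np, cv2
def w(s,p):
    T=np.array(s["world_from_camera"]); return (T@np.r_[p,1])[:3]
def px2w(s,u,v,z):
    K=np.array(s["intrinsics"]);k=s["k1"]
    d=np.array([(u-K[0,2])/K[0,0],(v-K[1,2])/K[1,1]]);q=d.copy()
    for _ in range(20): q=d/(1+k*(q@q))
    T=np.array(s["world_from_camera"]);r=T[:3,:3]@np.r_[q,1];o=T[:3,3]
    return o+r*(z-o[2])/r[2]
E
python3 - <<'E'
from h import *
for n in ("top","side"):
    s=snapshot(n); cv2.imwrite(f"pics/{n}0.png",s["color"][:,:,::-1])
    print(n,np.round(np.array(s["world_from_camera"])[:3,3]))
    for q in ("sweep_pan","nut_0","nut_2","bolt_0","spanner","pliers"):
        print(q,[(round(d["p"],2),np.round(w(s,d["xyz"])).tolist()) for d in pinpoint(q,s)])
        if n=="top":
            for d in regions_of(q,s):
                m=d["mask"];c,(a,b),t=cv2.minAreaRect(np.argwhere(m)[:,::-1].astype(np.float32));print("  mask",round(d["p"],2),np.round(c),round(a),round(b),round(t),np.round(px2w(s,*np.argwhere(m).mean(0)[::-1],13 if 'nut' in q else 5)))
print(sense())
E
```

```text
top [ 468.  -34. 1150.]
sweep_pan [(0.81, [516.0, 239.0, 1.0])]
  mask 0.62 [215. 208.] 73 80 11 [517. 246.   5.]
  mask 0.16 [374. 136.] 12 9 90 [ 680. -125.    5.]
nut_0 [(0.63, [447.0, -7.0, 2.0]), (0.53, [541.0, 7.0, 3.0]), (0.46, [608.0, -57.0, 3.0])]
  mask 0.61 [318. 198.] 9 9 90 [539.   6.  13.]
  mask 0.52 [346. 167.] 10 10 90 [609. -58.  13.]
  mask 0.22 [374. 136.] 12 9 90 [ 678. -125.   13.]
nut_2 [(0.63, [447.0, -7.0, 2.0]), (0.53, [541.0, 7.0, 3.0]), (0.46, [608.0, -57.0, 3.0])]
  mask 0.61 [318. 198.] 9 9 90 [539.   6.  13.]
  mask 0.52 [346. 167.] 10 10 90 [609. -58.  13.]
  mask 0.22 [374. 136.] 12 9 90 [ 678. -125.   13.]
bolt_0 [(0.7, [466.0, -261.0, 1.0]), (0.62, [680.0, -125.0, 6.0]), (0.45, [525.0, -251.0, 3.0])]
  mask 0.49 [430. 202.] 10 7 0 [ 523. -251.    5.]
  mask 0.4 [434. 228.] 10 13 90 [ 463. -260.    5.]
spanner [(0.56, [508.0, -174.0, -2.0])]
  mask 0.77 [394. 208.] 71 11 90 [ 500. -168.    5.]
pliers [(0.75, [669.0, -260.0, -1.0])]
  mask 0.57 [431. 141.] 69 24 4 [ 668. -258.    5.]
side [ 223. -692.  462.]
sweep_pan [(0.97, [515.0, 241.0, -6.0]), (0
[... 430 characters left out ...]
259.0, 0.0])]
{'time': 1.0, 'joint_pos': array([-7.80018763e+01,  7.47059042e+00,  8.52665743e+01, -1.55785069e-03,
        8.72626428e+01, -4.89445065e+00]), 'qd': array([ 0.01676248, -0.04511159,  0.02696325,  0.02083597, -0.01234213,
        0.03574397]), 'joint_efforts': array([-6.38556357e-04, -5.69334304e+01, -5.00877750e+01, -5.32094291e-04,
        1.35093600e-03, -6.01534225e-05]), 'tool_pos': array([ 174.34592539, -574.1165057 ,  231.30999148]), 'tcp_rot': array([1.79999941e+02, 1.56681941e-03, 1.68926487e+01]), 'ft_force': array([0.14780766, 0.26856322, 0.37727816]), 'wrist_torque': array([ 0.02935293, -0.0283476 ,  0.03379561]), 'grip_force': 0.0, 'finger_gap': 85.10816842505712}
```

View pics/top0.png

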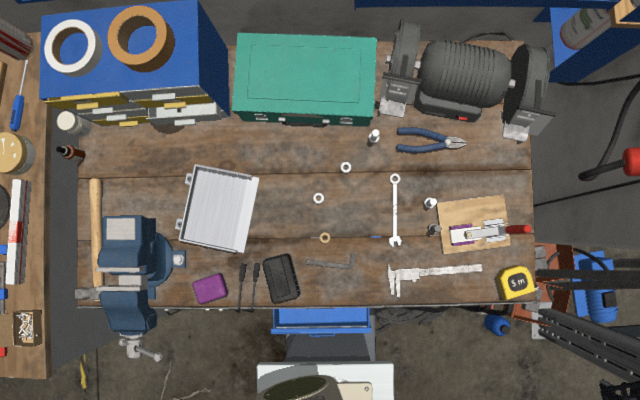

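View pics/side0.png

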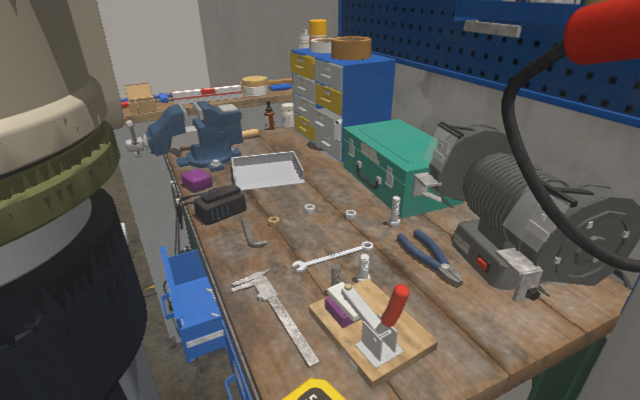

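Top view: steel nuts are at pixels (346,167) and (318,198), the brass one at (325,238). The pan is at (215,208) with its mouth facing right (-y). The networks agree with this, and the extra nut hit near (676,-130) is really a bolt. I'll push along tool -y with yaw around -6°, brass nut first.

Call:
play_rows([
  [-1,[0,0,0],0.1],
  [-1,[0,0,0],0.1],
  [-1,[0,0,0],0.1],
  [-1,[0,0,0],0.1],
  [-1,[14,-36,0],0],
  [-1,[14,-36,0],0],
  [-1,[14,-36,0],0],
  [-1,[14,-36,0],0],
  [-1,[14,-36,0],0],
  [-1,[14,-36,0],0],
  [-1,[14,-36,0],0],
  [-1,[14,-36,0],0],
])

```text
time: 2.0
tool_pos: [316.4, -297.9, 231.5]
tcp_rot: [180.0, -0.0, -6.1]
ft_force: [0.3, -0.7, 0.3]
finger_gap: -0.1
grip_force: 0.0
```

Call:
play_rows([
  [-1,[14,-36,0],0],
  [-1,[14,-36,0],0],
  [-1,[14,-36,0],0],
  [-1,[14,-36,0],0],
  [-1,[14,-36,0],0],
  [-1,[14,-36,0],0],
  [-1,[14,-36,0],0],
  [-1,[0,0,40],0],
  [-1,[0,0,40],0],
  [-1,[0,0,40],0],
  [-1,[0,0,40],0],
  [-1,[0,0,40],0],
])

```text
time: 3.0
tool_pos: [440.0, -58.9, 30.0]
tcp_rot: [180.0, -0.1, -6.0]
ft_force: [0.4, -0.2, -0.4]
finger_gap: 0.3
grip_force: 0.0
```

```bash
python3 - <<'E'
from h import *
s=snapshot("top"); cv2.imwrite("pics/t1.png",cv2.resize(s["color"][120:300,170:410,::-1],None,fx=3,fy=3))
for q in ("sweep_pan","nut_2"): print(q,[(round(d["p"],2),np.round(w(s,d["xyz"])).tolist()) for d in pinpoint(q,s)])
for u,v in((325,238),(318,198),(346,167)): print(px2w(s,u,v,13))
print(px2w(s,258,177,1),px2w(s,247,252,1),sense()["tool_pos"])
E
```

```text
sweep_pan [(0.86, [518.0, 237.0, 2.0])]
nut_2 [(0.61, [538.0, 5.0, 2.0]), (0.38, [605.0, -56.0, 2.0])]
[444.62995375  -6.74663702  13.        ]
[537.28377956   7.87775024  13.        ]
[608.17024288 -58.33455468  13.        ]
[590.27519392 149.135448     1.        ] [414.35614259 176.92627126   1.        ] [436.48342551 -58.21980438  28.51341202]
```

View pics/t1.png

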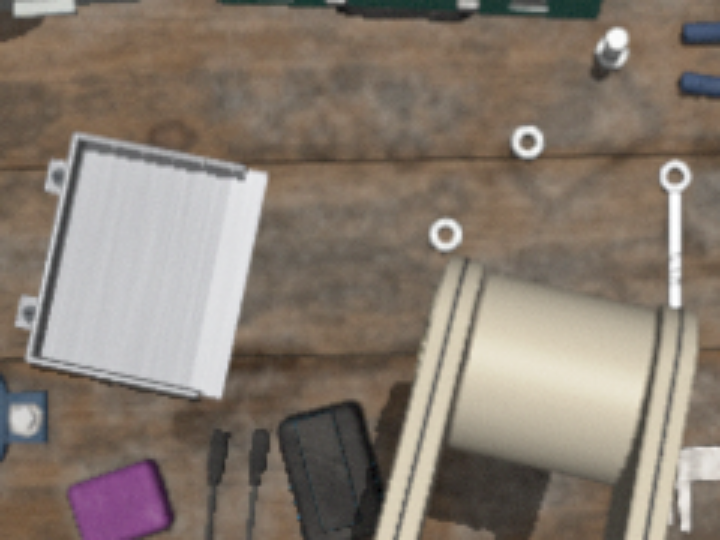

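The top view shows the pan mouth edge and the two steel nuts clearly. The arm covers the brass nut. I'll shift 4 mm in tool x, lower, and push the first part.

Call:
play_rows([
  [-1,[5,0,12],0],
  [-1,[0,0,12],0],
  [-1,[0,-8,0],0],
  [-1,[0,-8,0],0],
  [-1,[0,-8,0],0],
  [-1,[0,-10,0],0],
  [-1,[0,-12,0],0],
  [-1,[0,-12,0],0],
  [-1,[0,-12,0],0],
  [-1,[0,-12,0],0],
  [-1,[0,-10,0],0],
  [-1,[0,-6,0],0],
])

```text
time: 4.15
tool_pos: [455.8, 39.4, 8.2]
tcp_rot: [-180.0, -0.1, -6.0]
ft_force: [-0.1, -0.6, 0.7]
finger_gap: -0.2
grip_force: 0.2
```

```bash
python3 - <<'E'
from h import *
s=snapshot("side"); cv2.imwrite("pics/s1.png",cv2.resize(s["color"][130:290,180:420,::-1],None,fx=3,fy=3))
for q in ("nut_2",): print(q,[(round(d["p"],2),np.round(w(s,d["xyz"])).tolist()) for d in pinpoint(q,s)])
print(sense()["tool_pos"],sense()["ft_force"])
E
```

```text
nut_2 [(0.58, [455.0, 58.0, -3.0]), (0.4, [610.0, -56.0, 1.0]), (0.23, [680.0, -130.0, 0.0])]
[455.52350398  38.91265007   7.81792377] [-0.69100597 -1.13823414  0.00181104]
```

View pics/s1.png

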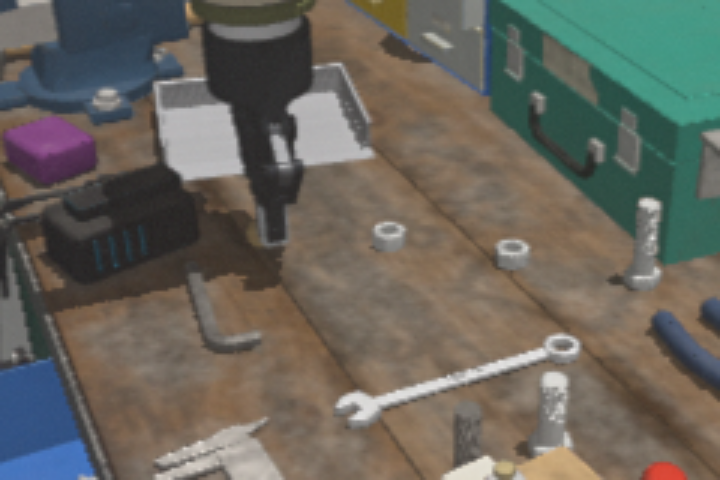

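The side view shows the fingers at crop (270,235) with the brass nut hidden just ahead of them and nothing left behind. I'll continue.

Call:
play_rows([
  [-1,[0,-8,1.5],0],
  [-1,[0,-12,0],0],
  [-1,[0,-12,0],0],
  [-1,[0,-12,0],0],
  [-1,[0,-12,0],0],
  [-1,[0,-12,0],0],
  [-1,[0,-12,0],0],
  [-1,[0,-12,0],0],
  [-1,[0,-12,0],0],
  [-1,[0,-12,0],0],
  [-1,[0,-8,0],0],
  [-1,[0,-4,0],0],
])

```text
time: 5.25
tool_pos: [469.5, 165.6, 6.6]
tcp_rot: [180.0, -0.1, -6.0]
ft_force: [-1.4, -6.4, 10.7]
finger_gap: -0.2
grip_force: 5.5
```

```bash
python3 - <<'E'
from h import *
for n in ("side","top"):
  s=snapshot(n)
  print(n,[(round(d["p"],2),np.round(w(s,d["xyz"])).tolist()) for d in pinpoint("nut_2",s)])
print(sense()["tool_pos"],sense()["ft_force"])
E
```

```text
side [(0.65, [610.0, -54.0, -1.0]), (0.42, [468.0, 187.0, -0.0]), (0.41, [536.0, 8.0, -0.0])]
top [(0.63, [605.0, -54.0, 4.0]), (0.55, [540.0, 7.0, 3.0])]
[469.64843942 165.56159436   6.66884767] [-0.50194106  0.60735297  6.09238641]
```

Call:
play_rows([
  [-1,[0,0,-2],0],
  [-1,[0,-4,0],0],
  [-1,[0,-4,0],0],
  [-1,[0,-6,0],0],
  [-1,[0,-6,0],0],
])

```text
time: 5.87
tool_pos: [471.3, 185.0, 8.3]
tcp_rot: [180.0, -0.0, -6.0]
ft_force: [-0.8, -6.5, 10.1]
finger_gap: -0.2
grip_force: 6.0
```

```bash
python3 - <<'E'
from h import *
s=snapshot("side"); cv2.imwrite("pics/s2.png",cv2.resize(s["color"][130:240,200:340,::-1],None,fx=5,fy=5))
print([(round(d["p"],2),np.round(w(s,d["xyz"])).tolist()) for d in pinpoint("nut_2",s)])
print(sense()["tool_pos"],sense()["ft_force"])
E
```

```text
[(0.51, [541.0, 8.0, -1.0]), (0.48, [610.0, -54.0, -1.0])]
[471.39037612 185.96735422   8.38448694] [ 1.06650156 -0.70934856  6.17847099]
```

View pics/s2.png

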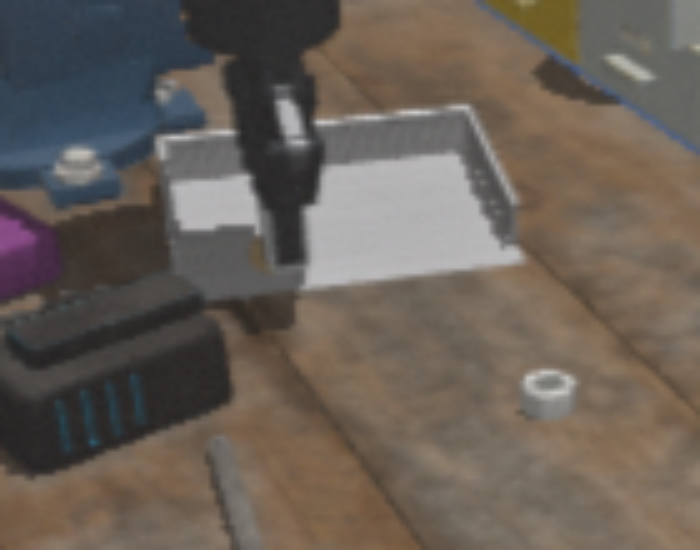

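The brass nut peeks out to the left of the fingers at crop (260,250), ahead of them and on the lip. There is a steady upward force, so I'll raise slightly.

Call:
play_rows([
  [-1,[0,0,-2],0],
  [-1,[0,0,0],0],
])

```text
time: 6.13
tool_pos: [470.6, 185.3, 9.8]
tcp_rot: [-180.0, 0.0, -6.0]
ft_force: [0.1, 0.4, -0.5]
finger_gap: 0.3
grip_force: 0.0
```

Call:
play_rows([
  [-1,[0,-6,0],0],
  [-1,[0,-6,0],0],
  [-1,[0,-6,0],0],
])

```text
time: 6.38
tool_pos: [472.3, 203.4, 9.5]
tcp_rot: [180.0, 0.0, -6.0]
ft_force: [-0.4, 0.2, -0.2]
finger_gap: 0.4
grip_force: 0.1
```

Call:
play_rows([
  [-1,[0,-8,0],0],
  [-1,[0,-8,0],0],
  [-1,[0,-8,0],0],
  [-1,[0,-8,0],0],
  [-1,[0,-6,0],0],
  [-1,[0,-4,0],0],
  [-1,[0,0,0],0],
  [-1,[0,10,0],0],
  [-1,[0,0,-40],0],
  [-1,[0,20,-40],0],
  [-1,[20,40,0],0],
  [-1,[20,40,0],0],
])

```text
time: 7.38
tool_pos: [505.3, 137.5, 90.6]
tcp_rot: [-179.9, -0.4, -5.9]
ft_force: [0.8, -0.9, 0.3]
finger_gap: -0.1
grip_force: 0.0
```

```bash
python3 - <<'E'
from h import *
s=snapshot("side"); cv2.imwrite("pics/s3.png",cv2.resize(s["color"][130:240,200:340,::-1],None,fx=5,fy=5))
for q in ("nut_2","sweep_pan"): print([(round(d["p"],2),np.round(w(s,d["xyz"])).tolist()) for d in pinpoint(q,s)])
print(sense()["tool_pos"],sense()["ft_force"])
E
```

```text
[(0.45, [606.0, -55.0, 0.0]), (0.43, [540.0, 7.0, -1.0]), (0.39, [477.0, 266.0, -1.0])]
[(0.61, [678.0, -128.0, 2.0])]
[504.02550118 134.65541865  87.47860157] [ 0.31905779  0.21167771 -0.41303078]
```

View pics/s3.png

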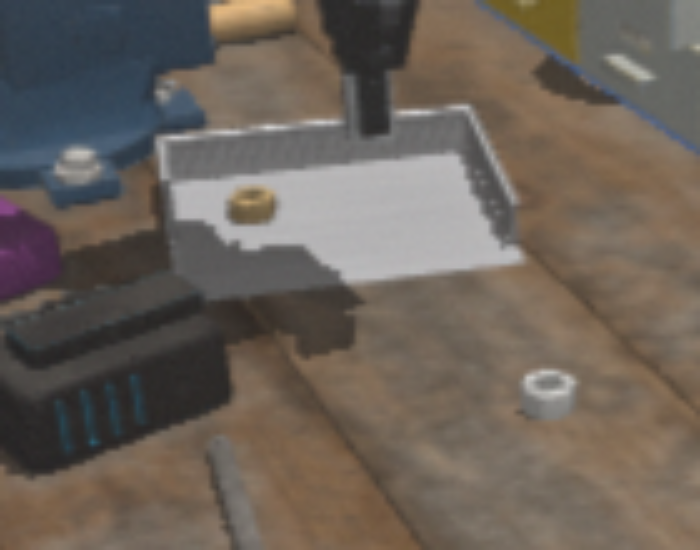

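Brass nut is flat inside the pan, at crop (252,205), about (477,266). Next is steel nut B at (540,7).

Call:
play_rows([
  [-1,[9.7,34.3,0],0],
  [-1,[9.7,34.3,0],0],
  [-1,[9.7,34.3,0],0],
  [-1,[9.7,34.3,0],0],
  [-1,[9.7,34.3,0],0],
  [-1,[0,0,38],0],
  [-1,[0,0,20],0],
  [-1,[0,0,0],0],
  [-1,[0,0,0],0],
])

```text
time: 8.28
tool_pos: [531.3, -36.8, 27.5]
tcp_rot: [-180.0, 0.3, -6.0]
ft_force: [0.5, -0.1, 0.6]
finger_gap: -0.1
grip_force: 0.0
```

Call:
play_rows([
  [-1,[3.5,0,10],0],
  [-1,[0,0,9],0],
  [-1,[0,-6,0],0],
  [-1,[0,-8,0],0],
  [-1,[0,-10,0],0],
  [-1,[0,-12,0],0],
  [-1,[0,-12,0],0],
  [-1,[0,-12,0],0],
  [-1,[0,-12,0],0],
  [-1,[0,-12,0],0],
  [-1,[0,-12,0],0],
  [-1,[0,-6,0],0],
])

```text
time: 9.28
tool_pos: [547.8, 65.4, 10.1]
tcp_rot: [-180.0, -0.0, -6.0]
ft_force: [0.0, 0.8, 0.3]
finger_gap: -0.0
grip_force: 0.1
```

```bash
python3 - <<'E'
from h import *
s=snapshot("side")
for q in ("nut_2",): print([(round(d["p"],2),np.round(w(s,d["xyz"])).tolist()) for d in pinpoint(q,s)])
print(sense()["tool_pos"],sense()["ft_force"])
E
```

```text
[(0.56, [548.0, 86.0, -0.0]), (0.44, [606.0, -57.0, 1.0]), (0.41, [479.0, 268.0, -0.0])]
[547.69073683  64.80497469  10.03043004] [ 0.10904624 -0.34708117 -0.50240346]
```

Call:
play_rows([
  [-1,[0,-10,0],0],
  [-1,[0,-12,0],0],
  [-1,[0,-12,0],0],
  [-1,[0,-12,0],0],
  [-1,[0,-12,0],0],
  [-1,[0,-12,0],0],
  [-1,[0,-10,0],0],
  [-1,[0,-8,0],0],
  [-1,[0,-8,0],0],
  [-1,[0,-8,0],0],
  [-1,[0,-8,0],0],
  [-1,[0,-8,0],0],
])

```text
time: 10.38
tool_pos: [560.3, 183.5, 10.0]
tcp_rot: [180.0, 0.0, -6.0]
ft_force: [-0.1, -0.5, 0.5]
finger_gap: -0.1
grip_force: 0.1
```

Call:
play_rows([
  [-1,[0,-10,0],0],
  [-1,[0,-10,0],0],
  [-1,[0,-10,0],0],
  [-1,[0,-8,0],0],
  [-1,[0,-6,0],0],
  [-1,[0,-4,0],0],
  [-1,[0,0,0],0],
  [-1,[0,10,0],0],
  [-1,[0,0,-40],0],
  [-1,[0,0,-40],0],
  [-1,[10,40,0],-0.1],
  [-1,[10,40,0],-0.1],
])

```text
time: 11.38
tool_pos: [581.8, 139.9, 94.2]
tcp_rot: [-180.0, -0.4, 5.9]
ft_force: [0.9, -1.0, -0.5]
finger_gap: -0.0
grip_force: 0.0
```

```bash
python3 - <<'E'
from h import *
s=snapshot("side")
cv2.imwrite("pics/s4.png",cv2.resize(s["color"][130:240,200:360,::-1],None,fx=5,fy=5))
for q in ("nut_2",): print([(round(d["p"],2),np.round(w(s,d["xyz"])).tolist()) for d in pinpoint(q,s)])
print(sense()["tool_pos"],sense()["ft_force"],sense()["tcp_rot"])
E
```

```text
[(0.45, [606.0, -56.0, 1.0]), (0.39, [479.0, 265.0, -2.0]), (0.37, [565.0, 253.0, 3.0])]
[581.32066644 133.60904196  91.18520914] [-0.37562716  0.86513081  0.72515377] [ 1.79861874e+02 -1.16659923e-01  5.49117504e+00]
```

View pics/s4.png

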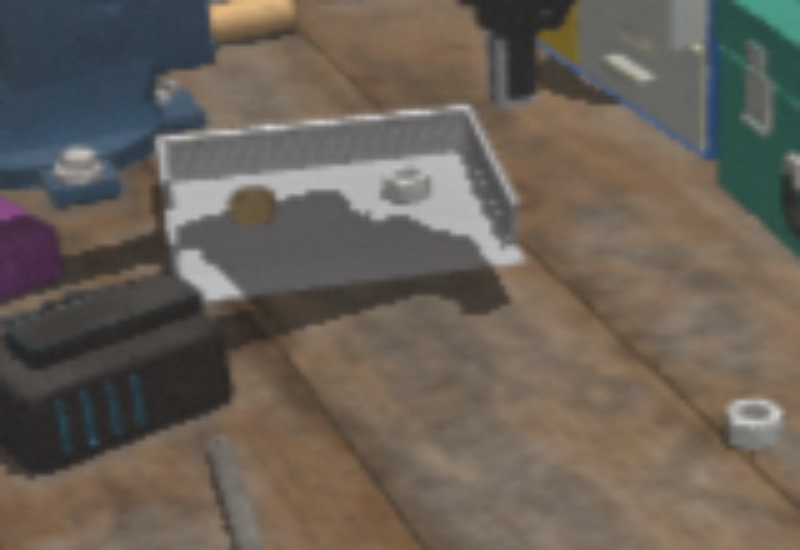

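Both nuts in the pan lie flat, at crop (252,205) and (407,185). The last one sits at crop (753,420), about (607,-56).

Call:
play_rows([
  [-1,[0,0,0],-0.11],
  [-1,[0,0,0],-0.11],
  [-1,[-5.8,37.7,0],0],
  [-1,[-5.8,37.7,0],0],
  [-1,[-5.8,37.7,0],0],
  [-1,[-5.8,37.7,0],0],
  [-1,[-5.8,37.7,0],0],
  [-1,[-5.8,37.7,0],0],
  [-1,[0,0,32],0],
  [-1,[0,0,30],0],
  [-1,[0,0,0],0],
  [-1,[0,0,0],0],
])

```text
time: 12.48
tool_pos: [613.8, -86.0, 25.6]
tcp_rot: [-179.8, 0.3, 18.0]
ft_force: [-0.1, -0.5, 0.6]
finger_gap: 0.0
grip_force: 0.0
```

Call:
play_rows([
  [-1,[3,0,8],0],
  [-1,[0,0,8],0],
  [-1,[0,-4,0],0],
  [-1,[0,-6,0],0],
  [-1,[0,-8,0],0],
  [-1,[0,-10,0],0],
  [-1,[0,-12,0],0],
  [-1,[0,-12,0],0],
  [-1,[0,-12,0],0],
  [-1,[0,-12,0],0],
  [-1,[0,-10,0],0],
  [-1,[0,-6,0],0],
])

```text
time: 13.48
tool_pos: [590.4, 4.1, 12.0]
tcp_rot: [-180.0, 0.0, 18.1]
ft_force: [-0.1, -0.1, 1.4]
finger_gap: -0.1
grip_force: 0.1
```

```bash
python3 - <<'E'
from h import *
s=snapshot("side")
for q in ("nut_2",): print([(round(d["p"],2),np.round(w(s,d["xyz"])).tolist()) for d in pinpoint(q,s)])
print(sense()["tool_pos"],sense()["ft_force"])
E
```

```text
[(0.57, [584.0, 25.0, 2.0]), (0.55, [565.0, 250.0, -0.0]), (0.16, [513.0, 237.0, -10.0])]
[590.61959353   3.60448954  11.95444534] [0.39871288 0.13996208 0.63771745]
```

Call:
play_rows([
  [-1,[0,6,0],0],
  [-1,[0,0,3],0],
  [-1,[0,0,0],0],
])

```text
time: 13.83
tool_pos: [593.0, -4.4, 8.6]
tcp_rot: [180.0, 0.0, 18.0]
ft_force: [0.8, 0.2, -0.8]
finger_gap: 0.0
grip_force: 0.0
```

Call:
play_rows([
  [-1,[0,-6,0],0],
  [-1,[0,-10,0],0],
  [-1,[0,-12,0],0],
  [-1,[0,-12,0],0],
  [-1,[0,-12,0],0],
  [-1,[0,-12,0],0],
  [-1,[0,-12,0],0],
  [-1,[0,-12,0],0],
  [-1,[0,-12,0],0],
  [-1,[0,-12,0],0],
  [-1,[0,-10,0],0],
  [-1,[0,-6,0],0],
])

```text
time: 14.83
tool_pos: [552.8, 119.8, 9.1]
tcp_rot: [-180.0, 0.0, 18.1]
ft_force: [0.3, 0.3, 0.2]
finger_gap: 0.0
grip_force: 0.1
```

```bash
python3 - <<'E'
from h import *
s=snapshot("side")
for q in ("nut_2",): print([(round(d["p"],2),np.round(w(s,d["xyz"])).tolist()) for d in pinpoint(q,s)])
print(sense()["tool_pos"],sense()["ft_force"])
E
```

```text
[(0.49, [542.0, 138.0, 3.0]), (0.45, [478.0, 265.0, 1.0]), (0.42, [563.0, 249.0, 2.0])]
[552.9347246  119.39560151   9.03586098] [-0.48179888 -0.03579768 -0.84285707]
```

Call:
play_rows([
  [-1,[-2,-6,-1],0],
  [-1,[0,-8,0],0],
  [-1,[0,-10,0],0],
  [-1,[0,-10,0],0],
  [-1,[0,-10,0],0],
  [-1,[0,-10,0],0],
  [-1,[0,-10,0],0],
  [-1,[0,-10,0],0],
  [-1,[0,-10,0],0],
  [-1,[0,-6,0],0],
  [-1,[0,-4,0],0],
  [-1,[0,0,0],0],
])

```text
time: 15.93
tool_pos: [522.0, 207.9, 10.0]
tcp_rot: [-180.0, 0.0, 18.1]
ft_force: [0.7, 0.8, -1.1]
finger_gap: -0.0
grip_force: 0.0
```

Call:
play_rows([
  [-1,[0,12,0],0],
  [-1,[0,0,-40],0],
  [-1,[0,0,-40],0],
  [-1,[0,40,-20],0],
  [-1,[0,40,0],0],
  [-1,[0,40,0],0],
  [-1,[0,0,0],0],
  [-1,[0,0,0],0],
])

```text
time: 16.6
tool_pos: [563.1, 80.8, 108.9]
tcp_rot: [180.0, -0.0, 17.8]
ft_force: [0.2, 0.6, -0.3]
finger_gap: -0.4
grip_force: 0.0
```

```bash
python3 - <<'E'
from h import *
s=snapshot("side")
cv2.imwrite("pics/s5.png",cv2.resize(s["color"][130:340,200:440,::-1],None,fx=3,fy=3))
for q in ("nut_2","bolt_0","spanner","pliers"): print(q,[(round(d["p"],2),np.round(w(s,d["xyz"])).tolist()) for d in pinpoint(q,s)])
print(sense()["tool_pos"],sense()["ft_force"])
E
```

```text
nut_2 [(0.65, [511.0, 225.0, -0.0]), (0.64, [479.0, 263.0, -1.0]), (0.51, [563.0, 251.0, -0.0])]
bolt_0 [(0.79, [522.0, -248.0, 1.0]), (0.73, [677.0, -126.0, -3.0]), (0.54, [463.0, -256.0, -0.0])]
spanner [(0.71, [508.0, -172.0, -2.0])]
pliers [(0.8, [668.0, -258.0, -0.0])]
[561.81639206  85.05196    108.34096664] [0.17126385 1.31088731 0.19614423]
```

View pics/s5.png

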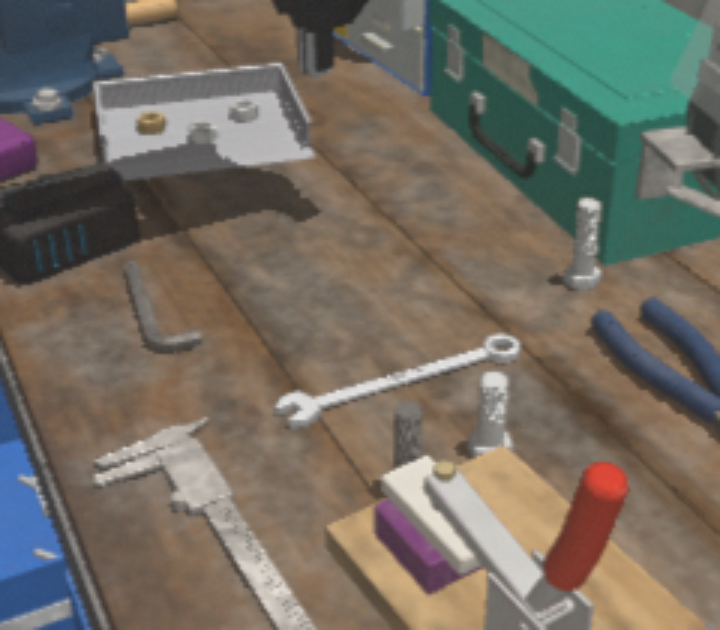

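All three nuts lie flat inside the pan, at crop (150,122), (203,133) and (243,111). The bolts are still standing, the spanner and pliers haven't moved, and the arm is clear.

```bash
python3 -c "
from bench import *
print(hand_in())"
```

```text
the job is handed in; nothing more can be done
None
```

I swept all three nuts into the pan, where they lie flat and wholly inside, left the bolts, spanner and pliers undisturbed, and handed the job in at about 17 s (the hand-in returned no verdict).

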